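Stir the ear-plug beads in the tattoo studio

TASK

Take the stirring rod (the tool with the plain round grip) out of the rack and stir the beads in the steel bowl with its foot, so that they shift round and stay in the bowl: two full turns counter-clockwise as seen from above, beginning at the side of the bowl away from the robot. Then put the used rod foot-down in the tall steel cup and let it go there, the cup upright.

Things in the scene. Friction and masses are not known exactly. Their poses are not given: they have to be found in the camera images.
- rod_grip (a point): centre of the stirring rod's grip: black rubber cylinder, 24 mm diameter, 64 mm long, on a 12 mm steel shaft. The rod is 160 mm long, about 70 g, upright in the rack; this point is 128 mm above its foot, 32 mm below its top; z runs up the rod. Two bystanders share the rack in any order, tops at most 113 mm above the table: one with a thin 42 mm disc on top, one with a flat 14 x 30 mm grip; take it from above, fingers before and behind the row.
- rod_tip (a point): the rod's foot (lower end), on its axis, 128 mm below the grip's centre. At the start it stands 6 mm above the table in a 38 mm deep hole with 4 mm play, in a white block 60 x 200 x 44 mm: three holes 70 mm apart in a row that runs left to right as the robot sees it, within 15 degrees.
- bowl: steel bowl, fixed. Origin on its axis at table height; x away from the robot, y to its left, z up. Rim 46 mm high, 126 mm across; walls 4 mm, flat floor 8 mm above the table, 114 mm wide inside. The floor's middle is free: lower the foot there to 4-8 mm above the floor, then circle at 25-32 mm radius to sweep the beads. The foot counts as among the beads when under 22 mm above the table.
- cup: tall steel cup for used tools, loose, 0.5 kg. Origin at the centre of its underside, z up. 90 mm high, 76 mm across outside, mouth 70 mm wide, inner floor 8 mm above the table. A released rod stands or leans on its rim.
- bead1_center (a point): point (centre) of one of the two larger beads, 28 mm in diameter (black), among the eight ear-plug beads in the bowl; the other six are 22 mm. At the start all lie in one loose ring on the flat floor, centres about 38 mm from the bowl's axis, the middle being free; they roll easily.
- bead5_center (a point): point (centre) of one of the two larger beads, 28 mm in diameter (grey-white marble), among the eight ear-plug beads in the bowl; the other six are 22 mm. At the start all lie in one loose ring on the flat floor, centres about 38 mm from the bowl's axis, the middle being free; they roll easily.
There are look-alikes about, which are no part of the job. Leave any turquoise look-alike of the cup alone.

How it is judged:
On the way, in this order (a step that is already met when the one before it is completed fails the run):
1. turn 1: the rod's foot is down among the beads on the far side of the bowl (about a quarter of the circle) (x of rod_tip in the frame of bowl above 0.012 m and y of rod_tip in the frame of bowl below 0.012 m and z of rod_tip in the frame of bowl below 0.022 m and horizontal distance between rod_tip and bowl below 0.058 m), for 0.02 s.
2. turn 1: the rod's foot is down among the beads on the left side of the bowl (about a quarter of the circle) (y of rod_tip in the frame of bowl above 0.012 m and x of rod_tip in the frame of bowl above -0.012 m and z of rod_tip in the frame of bowl below 0.022 m and horizontal distance between rod_tip and bowl below 0.058 m), for 0.02 s.
3. turn 1: the rod's foot is down among the beads on the near side of the bowl (about a quarter of the circle) (x of rod_tip in the frame of bowl below -0.012 m and y of rod_tip in the frame of bowl above -0.012 m and z of rod_tip in the frame of bowl below 0.022 m and horizontal distance between rod_tip and bowl below 0.058 m), for 0.02 s.
4. turn 1: the rod's foot is down among the beads on the right side of the bowl (about a quarter of the circle) (y of rod_tip in the frame of bowl below -0.012 m and x of rod_tip in the frame of bowl below 0.012 m and z of rod_tip in the frame of bowl below 0.022 m and horizontal distance between rod_tip and bowl below 0.058 m), for 0.02 s.
5. turn 2: the rod's foot is down among the beads on the far side of the bowl (about a quarter of the circle) (all of step 1), for 0.02 s.
6. turn 2: the rod's foot is down among the beads on the left side of the bowl (about a quarter of the circle) (all of step 2), for 0.02 s.
7. turn 2: the rod's foot is down among the beads on the near side of the bowl (about a quarter of the circle) (all of step 3), for 0.02 s.
8. turn 2: the rod's foot is down among the beads on the right side of the bowl (about a quarter of the circle) (all of step 4), for 0.02 s.
At the end, for the whole second after the job is handed in: Rod released and at rest foot-down in the cup: foot below 30 mm above its underside and within 40 mm of its axis, grip over 80 mm up; cup upright within 8 degrees; both larger beads in the bowl, at least one over 15 mm from its start (z of rod_tip in the frame of cup below 0.03 m and horizontal distance between rod_tip and cup below 0.04 m and z of rod_grip in the frame of cup above 0.08 m and angle between cup's own z axis and vertical below 0.15 rad and linear speed of rod below 0.03 m/s and distance of any of bead1_center, bead5_center from where it was at the start of the episode above 0.015 m and horizontal distance between each of bead1_center, bead5_center and bowl below 0.06 m and z of each of bead1_center, bead5_center in the frame of bowl below 0.045 m); the robot touches nothing.
It also fails if it takes over 70 s, if anything falls off the work surface, if the arm or the gripper's body presses on something with over 40 N, if the wrist force passes 120 N, or if a joint passes its speed limit or range.

ROBOT

A 6-joint arm with a two-finger parallel gripper is mounted at the origin on the work surface. World frame = base frame: x ahead of the robot, y to its left, z up, the work surface at z = 0. Lengths are in m, angles in rad, forces in N, time in s.
With the tool pointing down it reaches from about 0.25 to 0.8 m from the base axis. Payload 8.5 kg.
Tool frame: the origin (TCP) lies between the finger pads; the fingertips stand 25 mm ahead of it and the grasp point (between the pads) lies 6 mm ahead of it; z points along the fingers, y is the direction in which the jaws open and shut (so a half turn about z gives the same grasp; the last joint's range is limited). The gripper opens to 85 mm and grips with 20 to 120 N. Pads are 22 mm wide; open, the fingers measure 114 mm over their backs; the gripper's body (76 mm by 85 mm) begins 54 mm behind the grasp point. The pads swing forward as they close: fully open they stand 13 mm farther back than shut.
Start: joints at [1.183, 0.238, -0.013, 1.319, 0, 1.571], TCP at [0.199, 0.486, 0.256] pointing down, gripper open.
Joint ranges: [-2.66, 2.66], [-1.03, 1.9], [-1.14, 1.46], [-1.82, 2.27], [-1.45, 1.34], [-3.14, 3.14]. Speed limits (rad/s): [2.22, 2.22, 2.79, 3.14, 3.14, 3.14].

INTERFACE

Orientations are given as a rotation vector (axis times angle).
In Python, from bench import * gives the robot as it stands.
- The arm moves only by the shell command python3 -m creep 'ROWS' [FORCE]. ROWS is JSON, a list of rows, each an object of numbers: "tx", "ty", "tz": the shift along the tool's x, y, z in mm; "ax", "ay", "az": the turn, a rotation vector about the tool's x, y, z in rad; "claw": the opening in per cent of the stroke, from 0 (shut) to 100 (fully open). In form: [{"tx": .., "ty": .., "tz": .., "ax": .., "ay": .., "az": .., "claw": ..}, ...]. A call has 1 to 12 rows; each row is the pose to reach, as a shift and turn from the pose commanded when the call began, along the tool's axes at that moment; what a row does not reach only later rows make up. A row lasts 1/12 s, in which the tool goes at most 41.7 mm and 7.16 degrees, less where a joint would pass 70% of its speed; a pose out of reach is approached as far as the arm can. A call with a gripper value outside its range is refused whole. The fingers move at their own pace and stop on an object; FORCE is the grip in N (left out, the last holds). Time passes only in rows, so rows that repeat a pose let the fingers close. It gives the time, the measured TCP pose, the force and the opening at its end, in the units of the state.
- sense(): the state, without advancing time (a new reading comes with each control period).
- grab_frame(name): name is "side" or "top" or "wrist"; returns the picture (400x640x3 uint8, red, green, blue); there is no depth.
- camera_params(name): a dict with "fov_y" (degrees; the focal length in pixels is half the picture's height over the tangent of half this angle, whatever the lens; pixels are square), "cx", "cy" (the principal point, pixels), "D" ([k1, k2, p1, p2, k3] as OpenCV has them; the pictures are not rectified), "R" (3x3) and "t" (3): a world point X has camera coordinates R X + t. Camera axes: x right, y down, z forward; pixel columns grow to the right and rows downward; lengths in m; the calibration is good to about 2 mm. A picture is of the moment at which its call begins: read the wrist's pose just before it. camera_params takes no time and is no camera call; for the wrist camera it gives the pose at the moment of the call.
- close_job(): hands the job in, once; it reports no verdict.
Trained networks look in the newest picture that a camera, given by its name, has taken for a name from the list of things; names that differ only in an ending like _2 or _b are one class to them, and where a whole thing is asked for, a point or a joint stands for the part that bears it (a point fixed in the world has none). Each returns a list of dicts, best first, with "confidence" (0 to 1); they miss things now and then, are a little off and sometimes report something else, mostly with a low value. They report only what shows in the picture. A call takes as long as a camera call. They do not tell look-alikes from the thing itself.
- masks_of(camera, label): "mask" (400x640 bool, what is visible of it) and "position" ([row, column] in pixels, amid what is visible of it).
The state is a dict: "clock": time; "q": joint angles; "joint_velocities": joint speeds; "tau": joint torques, N m; "tcp_pos": TCP position; "tool_rot": TCP orientation; "ft_force": force on the tool from outside, world axes, zero at the start; "torque": the same for the moment, N m; "grip_width": finger opening in m.
Only numpy, scipy, OpenCV 4.12 (cv2) and the standard library are available. Lean on these libraries where they do the work, as an engineer would, in place of code of your own. Each camera call takes 0.05 s, during which the arm holds its last target. There are 200 camera calls.

## Working session

There is one attempt and no reset: what is moved stays moved. The work goes in short steps, Python scripts to look and compute and a shell command to move; the robot and the scene stay as the last step left them, time stands still between calls to the robot, and variables do not carry over. Pictures are saved under pics/ and viewed, about 8 in all and at most 12, crops included, and the job is handed in when it is done.

```bash
mkdir -p pics; ls
python3 - <<'E'
from bench import *
import cv2,numpy as np
s=sense(); print(s['clock'],s['tcp_pos'],s['tool_rot'],s['grip_width'])
a=grab_frame('top');b=grab_frame('side')
cv2.imwrite('pics/a.png',cv2.cvtColor(np.vstack([cv2.resize(a,(480,300)),cv2.resize(b,(480,300))]),cv2.COLOR_RGB2BGR))
cv2.imwrite('pics/top.png',cv2.cvtColor(a,cv2.COLOR_RGB2BGR));cv2.imwrite('pics/side.png',cv2.cvtColor(b,cv2.COLOR_RGB2BGR))
for c in('top','side'):
  p=camera_params(c);R=np.array(p['R']);print(c,p['fov_y'],p['cx'],p['cy'],p['D'],(-R.T@np.array(p['t'])).round(3),R.round(2).tolist())
  for l in('rod_grip','bowl','cup','bead1_center','bead5_center'):
    print(l,[(round(d['confidence'],2),np.round(d['position']).tolist(),int(d['mask'].sum())) for d in masks_of(c,l)])
print(sense()['clock'])
E
```

```text
pics
0.0 [0.19838    0.48567011 0.25567721] [-6.05298450e-01 -3.08243881e+00  2.20841045e-03] 0.08570190624470182
top 44.72556599908477 319.21202131281797 201.35695556781246 [-0.0165748  0.         0.         0.         0.       ] [ 0.448 -0.023  1.079] [[-0.01, -1.0, -0.01], [-0.99, 0.01, -0.12], [0.12, 0.01, -0.99]]
rod_grip [(0.71, [207.0, 406.0], 188)]
bowl []
cup [(0.72, [228.0, 176.0], 1381), (0.62, [214.0, 228.0], 1297)]
bead1_center [(0.5, [220.0, 297.0], 150)]
bead5_center [(0.5, [233.0, 333.0], 127)]
side 52.2439093602805 316.1461648701482 206.684801835029 [-0.04517285  0.          0.          0.          0.        ] [ 0.176 -0.428  0.77 ] [[0.71, -0.7, -0.02], [-0.54, -0.54, -0.65], [0.44, 0.47, -0.76]]
rod_grip [(0.57, [250.0, 368.0], 455)]
bowl [(0.73, [235.0, 297.0], 1970)]
cup [(0.81, [180.0, 249.0], 1279), (0.58, [248.0, 298.0], 84)]
bead1_center [(0.52, [224.0, 293.0], 98)]
bead5_center []
0.6
```

View pics/top.png

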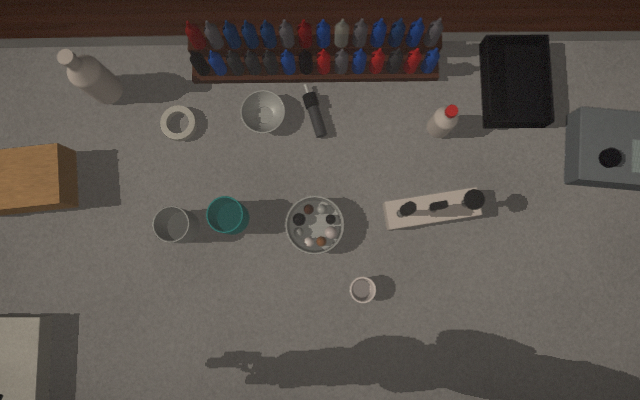

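View pics/side.png

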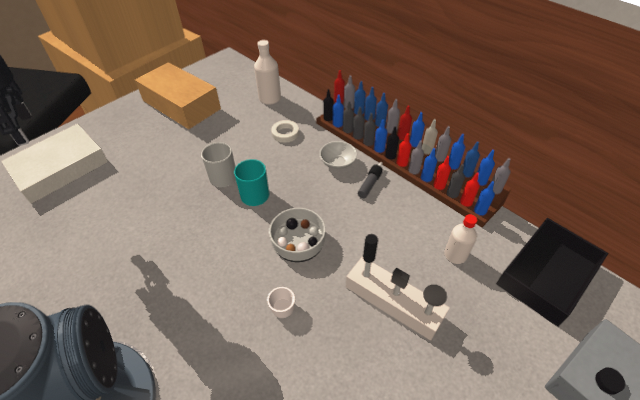

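The top view shows these candidates:
- **Rod:** three tools stand in the rack at (408,208), (438,206) and (474,200). In the side view they are a tall round grip (370,248), a flat grip (400,278) and a disc (434,295), so the rod is the leftmost. The tool lying loose at (315,113) is a look-alike.
- **Cup:** the steel cup is at (172,224). The turquoise one at (227,215) is to be left alone.
- **Bowl:** the one with the beads is at (314,225). The one at (263,112) is empty.

I'll measure these and confirm in an enlarged crop.

```bash
cat > h.py <<'E'
import numpy as np,cv2
from bench import *
def K(p):
    f=200/np.tan(np.radians(p['fov_y']/2)); return np.array([[f,0,p['cx']],[0,f,p['cy']],[0,0,1.]])
def proj(p,X):
    u,_=cv2.projectPoints(np.atleast_2d(np.array(X,float)),cv2.Rodrigues(np.array(p['R'],float))[0],np.array(p['t'],float),K(p),np.array(p['D'],float)); return u[:,0]
def world(p,uv,z):
    n=cv2.undistortPoints(np.array(uv,float).reshape(-1,1,2),K(p),np.array(p['D'],float))[:,0]
    R=np.array(p['R']);c=-R.T@np.array(p['t']);d=np.c_[n,np.ones(len(n))]@R
    return c+d*((z-c[2])/d[:,2])[:,None]
def circ(P):
    A=np.c_[2*P[:,:2],np.ones(len(P))];s=np.linalg.lstsq(A,(P[:,:2]**2).sum(1),rcond=None)[0]
    return s[:2],np.sqrt(s[2]+s[0]**2+s[1]**2)
def ring(cx,cy,z,r,n=60):
    a=np.linspace(0,2*np.pi,n); return np.c_[cx+r*np.cos(a),cy+r*np.sin(a),np.full(n,z)]
E
python3 - <<'E'
from h import *
top=cv2.imread('pics/top.png');side=cv2.imread('pics/side.png');pt=camera_params('top');ps=camera_params('side')
im={'top':top,'side':side};P={'top':pt,'side':ps}
# ring refinement: maximise gradient magnitude along projected rim in both views
G={}
for k,v in im.items():
    g=cv2.GaussianBlur(cv2.cvtColor(v,6).astype(np.float32),(0,0),1.2)
    G[k]=np.hypot(cv2.Sobel(g,5,1,0),cv2.Sobel(g,5,0,1))
def score(cx,cy,rings):
    s={}
    for k in G:
        s[k]=0
        for z,r in rings:
            u=proj(P[k],ring(cx,cy,z,r)).astype(np.float32)
            s[k]+=cv2.remap(G[k],u[:,:1],u[:,1:],1).mean()
    return s
for n,uv,z,rings in(('bowl',(314,225),.046,[(.046,.063),(.046,.059)]),('cup',(172,224),.09,[(.09,.038),(.09,.035)])):
    c=world(pt,[uv],z)[0]; print(n,c)
    g=np.arange(-.02,.0201,.001)
    S=[(score(c[0]+a,c[1]+b,rings),c[0]+a,c[1]+b) for a in g for b in g]
    for f in(lambda s:s['top'],lambda s:s['side'],lambda s:s['top']+s['side']):
        m=max(S,key=lambda t:f(t[0]));print(np.round(m[1:],4),round(f(m[0])))
# rod
for k in P:
    grab_frame(k);d=masks_of(k,'rod_grip')[0];ys,xs=np.nonzero(d['mask']);q=[xs.mean(),ys.mean()]
    print(k,q,world(P[k],[q],.134),cv2.minAreaRect(np.c_[xs,ys].astype(np.float32)))
# rack
b=((top.min(2)>165)&(np.indices(top.shape[:2])[1]>375)&(np.indices(top.shape[:2])[1]<495)&(np.indices(top.shape[:2])[0]>180)&(np.indices(top.shape[:2])[0]<240)).astype(np.uint8)
for th in(130,145,160):
    bb=((b*0+top.min(2)>th)); m=np.zeros_like(bb);m[180:240,375:495]=1;y,x=np.nonzero(bb&m)
    r=cv2.boxPoints(cv2.minAreaRect(np.c_[x,y].astype(np.float32)));w=world(pt,r,.044)[:,:2];print(th,r.round().tolist(),w.round(3).tolist())
o=np.hstack([cv2.resize(top[170:260,130:510],None,fx=2,fy=2),]);s2=cv2.resize(side[130:340,190:460],None,fx=1.8,fy=1.8)
W=max(o.shape[1],s2.shape[1]);pad=lambda a:cv2.copyMakeBorder(a,0,0,0,W-a.shape[1],0)
cv2.imwrite('pics/crop.png',np.vstack([pad(o),pad(s2)]))
E
```

```text
bowl [0.51968728 0.0012547  0.046     ]
[ 0.5217 -0.0017] 108
[0.5277 0.0063] 167
[0.5217 0.0013] 267
cup [0.5204289  0.29111853 0.09      ]
[0.5214 0.2921] 129
[0.5214 0.2931] 186
[0.5204 0.2921] 315
top [np.float64(406.86813186813185), np.float64(209.01098901098902)] [[ 0.54360126 -0.18203484  0.134     ]] ((406.1000671386719, 209.20004272460938), (11.180339813232422, 19.677398681640625), 63.43495178222656)
side [np.float64(369.7962962962963), np.float64(251.66666666666666)] [[ 0.53866414 -0.18565459  0.134     ]] ((369.61468505859375, 254.50881958007812), (13.268494606018066, 41.56950378417969), 4.39870548248291)
130 [[385.0, 202.0], [476.0, 187.0], [480.0, 214.0], [389.0, 228.0]] [[0.569, -0.15], [0.599, -0.347], [0.541, -0.354], [0.511, -0.158]]
145 [[0.0, 0.0], [0.0, 0.0], [0.0, 0.0], [0.0, 0.0]] [[1.042, 0.722], [1.042, 0.722], [1.042, 0.722], [1.042, 0.722]]
160 [[0.0, 0.0], [0.0, 0.0], [0.0, 0.0], [0.0, 0.0]] [[1.042, 0.722], [1.042, 0.722], [1.042, 0.722], [1.042, 0.722]]
```

View pics/crop.png

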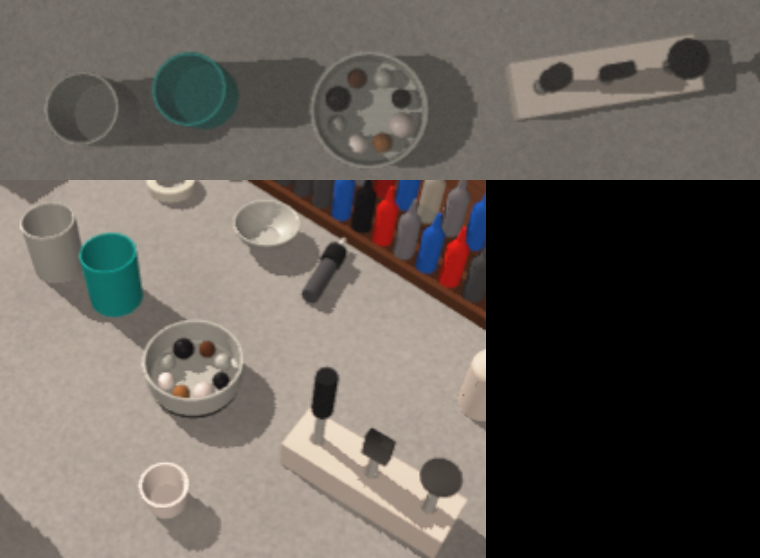

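The crop confirms the rod is the leftmost tool in the rack, the cup is the grey one at (172,224), and the bowl is the one with the beads. The rod comes out at (0.543,-0.183), which matches the hole position computed from the rack outline. The row is turned about 8.6°.

```bash
cat >> h.py <<'E'
from scipy.spatial.transform import Rotation as Ro
def goto(p,psi):
    s=sense();R=Ro.from_rotvec(s['tool_rot']);c,n=np.cos(np.radians(psi)),np.sin(np.radians(psi))
    T=Ro.from_matrix(np.array([[-n,c,0],[c,n,0],[0,0,-1.]]))
    print(round(s['clock'],2),'at',np.round(s['tcp_pos'],4),'q',np.round(s['q'],2),'mm',(R.inv().apply(np.array(p)-s['tcp_pos'])*1000).round(1),'turn',(R.inv()*T).as_rotvec().round(4),'F',np.round(s['ft_force'],1),'w',round(s['grip_width'],4))
E
python3 -c "
from h import *
goto([.543,-.183,.27],8.6)"
```

```text
0.8 at [0.1985 0.486  0.2563] q [ 1.18  0.24 -0.01  1.32  0.    1.57] mm [-571.9 -489.   -13.7] turn [-1.0000e-04  0.0000e+00  1.0329e+00] F [ 0.  -0.2  0.4] w 0.0855
```

```bash
python3 -m creep '[{"tx":-190,"ty":-163,"tz":-14,"az":0.35},{"tx":-190,"ty":-163,"tz":-14,"az":0.35},{"tx":-190,"ty":-163,"tz":-14,"az":0.35},{"tx":-190,"ty":-163,"tz":-14,"az":0.35},{"tx":-380,"ty":-326,"tz":-14,"az":0.7},{"tx":-380,"ty":-326,"tz":-14,"az":0.7},{"tx":-380,"ty":-326,"tz":-14,"az":0.7},{"tx":-380,"ty":-326,"tz":-14,"az":0.7},{"tx":-380,"ty":-326,"tz":-14,"az":0.7},{"tx":-380,"ty":-326,"tz":-14,"az":0.7},{"tx":-380,"ty":-326,"tz":-14,"az":0.7},{"tx":-380,"ty":-326,"tz":-14,"az":0.7}]'
python3 -c "
from h import *
goto([.543,-.183,.27],8.6)"
```

```text
0.8 at [0.1985 0.486  0.2563] q [ 1.18  0.24 -0.01  1.32  0.    1.57] mm [-571.9 -489.   -13.7] turn [-1.0000e-04  0.0000e+00  1.0329e+00] F [ 0.  -0.2  0.4] w 0.0855$[0]: bad value
```

```bash
python3 -m creep '[{"tx":-380,"ty":-326,"tz":-14,"ax":0,"ay":0,"az":0.7,"claw":100},{"tx":-380,"ty":-326,"tz":-14,"ax":0,"ay":0,"az":0.7,"claw":100},{"tx":-380,"ty":-326,"tz":-14,"ax":0,"ay":0,"az":0.7,"claw":100},{"tx":-380,"ty":-326,"tz":-14,"ax":0,"ay":0,"az":0.7,"claw":100},{"tx":-380,"ty":-326,"tz":-14,"ax":0,"ay":0,"az":0.7,"claw":100},{"tx":-380,"ty":-326,"tz":-14,"ax":0,"ay":0,"az":0.7,"claw":100},{"tx":-380,"ty":-326,"tz":-14,"ax":0,"ay":0,"az":0.7,"claw":100},{"tx":-380,"ty":-326,"tz":-14,"ax":0,"ay":0,"az":0.7,"claw":100},{"tx":-380,"ty":-326,"tz":-14,"ax":0,"ay":0,"az":0.7,"claw":100},{"tx":-380,"ty":-326,"tz":-14,"ax":0,"ay":0,"az":0.7,"claw":100},{"tx":-380,"ty":-326,"tz":-14,"ax":0,"ay":0,"az":0.7,"claw":100}]'
python3 -c "
from h import *
goto([.543,-.183,.27],8.6)"
```

```text
clock: 1.72
tcp_pos: [0.4081, 0.0763, 0.2695]
tool_rot: [1.625, 2.688, 0.001]
ft_force: [1.3, 1.4, 0.4]
grip_width: 0.0853
1.72 at [0.4081 0.0763 0.2695] q [ 0.18  0.04 -0.21  1.31 -0.    1.27] mm [-292.3   -0.9   -0.4] turn [1.000e-03 2.000e-04 3.329e-01] F [1.3 1.4 0.4] w 0.0853
```

```bash
python3 -m creep '[{"tx":-292,"ty":-1,"tz":0,"ax":0,"ay":0,"az":0.333,"claw":100},{"tx":-292,"ty":-1,"tz":0,"ax":0,"ay":0,"az":0.333,"claw":100},{"tx":-292,"ty":-1,"tz":0,"ax":0,"ay":0,"az":0.333,"claw":100},{"tx":-292,"ty":-1,"tz":0,"ax":0,"ay":0,"az":0.333,"claw":100},{"tx":-292,"ty":-1,"tz":0,"ax":0,"ay":0,"az":0.333,"claw":100},{"tx":-292,"ty":-1,"tz":0,"ax":0,"ay":0,"az":0.333,"claw":100},{"tx":-292,"ty":-1,"tz":0,"ax":0,"ay":0,"az":0.333,"claw":100},{"tx":-292,"ty":-1,"tz":0,"ax":0,"ay":0,"az":0.333,"claw":100},{"tx":-292,"ty":-1,"tz":0,"ax":0,"ay":0,"az":0.333,"claw":100},{"tx":-292,"ty":-1,"tz":0,"ax":0,"ay":0,"az":0.333,"claw":100}]'
python3 - <<'E'
from h import *
goto([.543,-.183,.27],8.6)
p=camera_params('wrist');a=grab_frame('wrist');R=np.array(p['R']);print((-R.T@np.array(p['t'])).round(3),R.round(2).tolist())
print('pred top',proj(p,[[.543,-.183,.166],[.543,-.183,.134],[.543,-.183,.102]]))
for d in masks_of('wrist','rod_grip'):
  ys,xs=np.nonzero(d['mask']);print(d['confidence'],d['position'],xs.min(),xs.max(),ys.min(),ys.max())
goto([.543,-.183,.27],8.6)
cv2.imwrite('pics/w1.png',a[:,:,::-1])
E
```

```text
clock: 2.55
tcp_pos: [0.542, -0.1807, 0.2687]
tool_rot: [-2.049, -2.38, 0.001]
ft_force: [-0.4, 0.4, -0.5]
grip_width: 0.0852
2.55 at [ 0.542  -0.1807  0.2687] q [-0.32  0.32  0.13  1.38  0.    1.1 ] mm [-2.4  0.7 -1.3] turn [-0.001  -0.0006 -0.0009] F [-0.4  0.4 -0.5] w 0.0852
[ 0.53  -0.102  0.386] [[0.99, 0.15, -0.0], [0.14, -0.94, 0.31], [0.05, -0.31, -0.95]]
pred top [[323.19323931 210.88352038]
 [323.11680868 199.23475804]
 [323.05600215 189.98090686]]
0.73 [200.7, 324.6] 311 339 170 222
2.65 at [ 0.5419 -0.1798  0.2693] q [-0.32  0.31  0.13  1.38  0.    1.1 ] mm [-3.4  0.6 -0.7] turn [-0.0002 -0.0002  0.0008] F [-0.4 -0.1 -1.1] w 0.0852
```

View pics/w1.png

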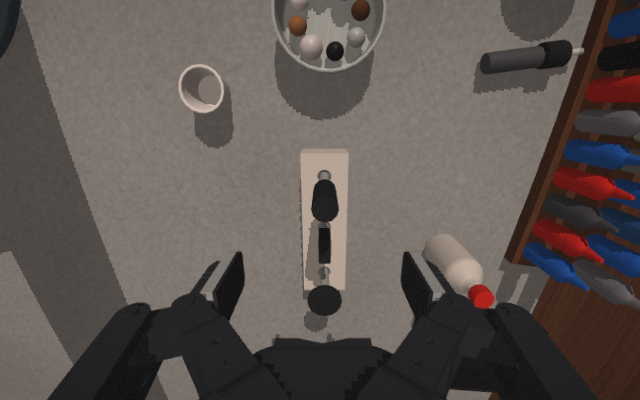

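The picture shows the rod's grip at (324,200), in line with the row and between the fingers. My prediction was (323,199), so I'm descending.

```bash
python3 -m creep '[{"tx":-3,"ty":1.5,"tz":20,"ax":0,"ay":0,"az":0,"claw":100},{"tx":-3,"ty":1.5,"tz":45,"ax":0,"ay":0,"az":0,"claw":100},{"tx":-3,"ty":1.5,"tz":70,"ax":0,"ay":0,"az":0,"claw":100},{"tx":-3,"ty":1.5,"tz":95,"ax":0,"ay":0,"az":0,"claw":100},{"tx":-3,"ty":1.5,"tz":112,"ax":0,"ay":0,"az":0,"claw":100},{"tx":-3,"ty":1.5,"tz":123,"ax":0,"ay":0,"az":0,"claw":100},{"tx":-3,"ty":1.5,"tz":123,"ax":0,"ay":0,"az":0,"claw":100},{"tx":-3,"ty":1.5,"tz":123,"ax":0,"ay":0,"az":0,"claw":100}]'
python3 -c "
from h import *
goto([.544,-.183,.146],8.6)"
```

```text
clock: 3.32
tcp_pos: [0.544, -0.1824, 0.1465]
tool_rot: [-2.047, -2.383, 0.0]
ft_force: [-0.0, 0.2, 0.1]
grip_width: 0.0855
3.32 at [ 0.544  -0.1824  0.1465] q [-0.32  0.38 -0.1   1.09 -0.    1.1 ] mm [-0.6 -0.1  0.5] turn [-0.0003 -0.0001  0.0013] F [-0.   0.2  0.1] w 0.0855
```

```bash
python3 -m creep '[{"tx":0,"ty":0,"tz":0,"ax":0,"ay":0,"az":0,"claw":20},{"tx":0,"ty":0,"tz":0,"ax":0,"ay":0,"az":0,"claw":10},{"tx":0,"ty":0,"tz":0,"ax":0,"ay":0,"az":0,"claw":5},{"tx":0,"ty":0,"tz":0,"ax":0,"ay":0,"az":0,"claw":0},{"tx":0,"ty":0,"tz":0,"ax":0,"ay":0,"az":0,"claw":0},{"tx":0,"ty":0,"tz":0,"ax":0,"ay":0,"az":0,"claw":0},{"tx":0,"ty":0,"tz":0,"ax":0,"ay":0,"az":0,"claw":0},{"tx":0,"ty":0,"tz":0,"ax":0,"ay":0,"az":0,"claw":0},{"tx":0,"ty":0,"tz":0,"ax":0,"ay":0,"az":0,"claw":0},{"tx":0,"ty":0,"tz":0,"ax":0,"ay":0,"az":0,"claw":0},{"tx":0,"ty":0,"tz":0,"ax":0,"ay":0,"az":0,"claw":0},{"tx":0,"ty":0,"tz":0,"ax":0,"ay":0,"az":0,"claw":0}]' 60
python3 -m creep '[{"tx":0,"ty":0,"tz":0,"ax":0,"ay":0,"az":0,"claw":0},{"tx":0,"ty":0,"tz":0,"ax":0,"ay":0,"az":0,"claw":0},{"tx":0,"ty":0,"tz":0,"ax":0,"ay":0,"az":0,"claw":0},{"tx":0,"ty":0,"tz":0,"ax":0,"ay":0,"az":0,"claw":0}]' 60
```

```text
clock: 4.32
tcp_pos: [0.5445, -0.1836, 0.1467]
tool_rot: [2.048, 2.381, 0.0]
ft_force: [-0.7, 0.1, 6.0]
grip_width: 0.0227
clock: 4.65
tcp_pos: [0.5445, -0.1836, 0.1467]
tool_rot: [2.048, 2.381, 0.0]
ft_force: [-1.6, -0.3, 5.8]
grip_width: 0.0226
```

```bash
python3 -m creep '[{"tx":0,"ty":0,"tz":-5,"ax":0,"ay":0,"az":0,"claw":0},{"tx":0,"ty":0,"tz":-12,"ax":0,"ay":0,"az":0,"claw":0},{"tx":0,"ty":0,"tz":-22,"ax":0,"ay":0,"az":0,"claw":0},{"tx":0,"ty":0,"tz":-35,"ax":0,"ay":0,"az":0,"claw":0},{"tx":0,"ty":0,"tz":-50,"ax":0,"ay":0,"az":0,"claw":0},{"tx":0,"ty":0,"tz":-65,"ax":0,"ay":0,"az":0,"claw":0},{"tx":0,"ty":0,"tz":-80,"ax":0,"ay":0,"az":0,"claw":0},{"tx":0,"ty":0,"tz":-90,"ax":0,"ay":0,"az":0,"claw":0},{"tx":0,"ty":0,"tz":-95,"ax":0,"ay":0,"az":0,"claw":0},{"tx":0,"ty":0,"tz":-95,"ax":0,"ay":0,"az":0,"claw":0},{"tx":0,"ty":0,"tz":-95,"ax":0,"ay":0,"az":0,"claw":0}]'
python3 -c "
from h import *
goto([.5215,.0013,.242],8.6)"
```

```text
clock: 5.57
tcp_pos: [0.5442, -0.1835, 0.2409]
tool_rot: [-2.049, -2.382, 0.0]
ft_force: [-0.5, -0.1, -0.8]
grip_width: 0.0225
5.57 at [ 0.5442 -0.1835  0.2409] q [-0.33  0.33  0.07  1.32 -0.    1.1 ] mm [186.1   5.2  -1.1] turn [-0.0002  0.     -0.0001] F [-0.5 -0.1 -0.8] w 0.0225
```

```bash
python3 -m creep '[{"tx":10,"ty":0,"tz":0,"ax":0,"ay":0,"az":0,"claw":0},{"tx":32,"ty":1,"tz":0,"ax":0,"ay":0,"az":0,"claw":0},{"tx":60,"ty":2,"tz":0,"ax":0,"ay":0,"az":0,"claw":0},{"tx":90,"ty":3,"tz":0,"ax":0,"ay":0,"az":0,"claw":0},{"tx":120,"ty":4,"tz":0,"ax":0,"ay":0,"az":0,"claw":0},{"tx":148,"ty":5,"tz":0,"ax":0,"ay":0,"az":0,"claw":0},{"tx":170,"ty":5,"tz":0,"ax":0,"ay":0,"az":0,"claw":0},{"tx":182,"ty":5,"tz":0,"ax":0,"ay":0,"az":0,"claw":0},{"tx":186,"ty":5,"tz":0,"ax":0,"ay":0,"az":0,"claw":0},{"tx":186,"ty":5,"tz":0,"ax":0,"ay":0,"az":0,"claw":0},{"tx":186,"ty":5,"tz":0,"ax":0,"ay":0,"az":0,"claw":0}]'
python3 - <<'E'
from h import *
goto([.5215,.0013,.242],8.6);t=np.array(sense()['tcp_pos'])
out=[]
for k,(x0,y0) in(('top',(230,165)),('side',(220,130)),('wrist',(200,0))):
    p=camera_params(k);a=grab_frame(k)[:,:,::-1].copy()
    for z,r in((.046,.063),(.046,.059),(.008,.057)):
        for u in proj(p,ring(.5217,.0013,z,r)): cv2.circle(a,tuple(np.round(u).astype(int)),0,(0,255,0),-1)
    for dz in(.012,.140): 
        u=proj(p,[t-[0,0,dz]])[0]; cv2.circle(a,tuple(np.round(u).astype(int)),1,(0,0,255),-1);print(k,u.round(1))
    w,h=(160,130) if k!='wrist' else (240,195)
    out.append(cv2.resize(a[y0:y0+h,x0:x0+w],(400,325),interpolation=cv2.INTER_CUBIC))
    cv2.imwrite(f'pics/{k}2.png',a)
cv2.imwrite('pics/c2.png',np.hstack(out[:2]))
E
```

```text
clock: 6.48
tcp_pos: [0.5215, 0.0007, 0.2409]
tool_rot: [2.049, 2.382, -0.001]
ft_force: [-1.0, -0.3, -1.5]
grip_width: 0.0229
6.48 at [0.5215 0.0007 0.2409] q [ 0.    0.24 -0.05  1.28 -0.    1.42] mm [ 0.6  0.1 -1.1] turn [-0.0004  0.0004 -0.    ] F [-1.  -0.3 -1.5] w 0.0229
top [311.8 216.8]
top [313.6 222.2]
side [292.4 170.6]
side [296.2 213.7]
wrist [322.2 264.8]
wrist [322.3 194.6]
```

View pics/c2.png

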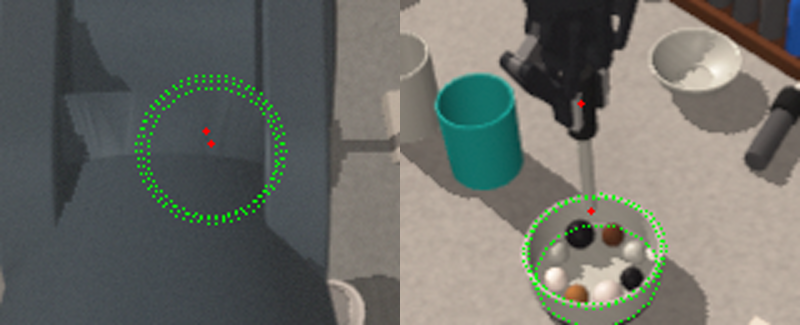

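View pics/wrist2.png

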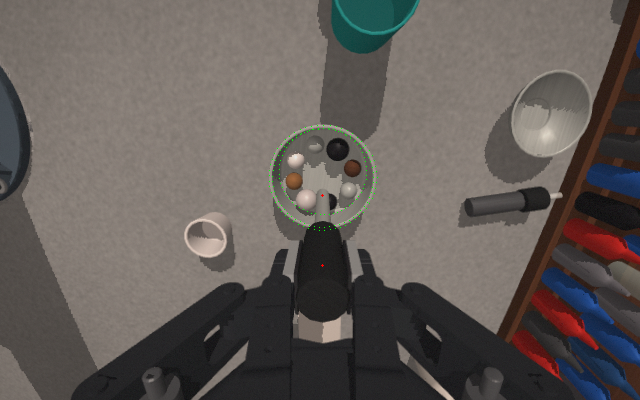

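The overlay puts the bowl's centre at (0.5217,0.0013): the rim matches in both the side and wrist views. The rod hangs straight. I'll check the foot's height from the side pixels.

Run:
```python
from h import *
a=grab_frame('side');p=camera_params('side')
for r in range(196,220): print(r,a[r,289:304].astype(int).mean(1).round().astype(int).tolist() if 0 else a[r,289:304].mean(1).round().astype(int).tolist())
```

```text
196 [161, 163, 154, 125, 127, 126, 121, 111, 131, 162, 162, 160, 160, 162, 161]
197 [161, 161, 149, 127, 126, 126, 120, 113, 133, 163, 163, 163, 163, 160, 159]
198 [161, 162, 153, 133, 126, 127, 121, 109, 125, 162, 164, 164, 163, 164, 163]
199 [161, 162, 156, 135, 126, 127, 121, 109, 126, 163, 162, 163, 163, 163, 163]
200 [163, 166, 162, 140, 127, 127, 122, 111, 127, 162, 161, 161, 163, 161, 161]
201 [165, 165, 161, 142, 126, 127, 122, 113, 119, 149, 159, 158, 161, 161, 162]
202 [165, 165, 159, 143, 126, 127, 123, 114, 120, 148, 158, 157, 158, 161, 162]
203 [163, 163, 163, 151, 126, 127, 124, 115, 122, 152, 161, 160, 162, 164, 163]
204 [133, 164, 162, 147, 125, 127, 125, 117, 115, 140, 161, 158, 162, 164, 163]
205 [105, 134, 174, 173, 127, 127, 125, 117, 114, 138, 161, 156, 156, 160, 161]
206 [101, 109, 122, 127, 125, 127, 125, 118, 115, 141, 163, 159, 160, 161, 162]
207 [102, 105, 104, 111, 126, 127, 126, 119, 110, 139, 176, 173, 171, 170, 166]
208 [117, 146, 153, 162, 148, 127, 126, 119, 112, 143, 180, 183, 186, 192, 190]
209 [179, 168, 159, 153, 135, 128, 128, 120, 111, 119, 142, 141, 143, 146, 151]
210 [141, 138, 134, 137, 137, 129, 128, 121, 108, 111, 131, 132, 131, 131, 133]
211 [128, 129, 129, 132, 133, 129, 127, 121, 109, 112, 133, 133, 133, 132, 131]
212 [125, 127, 129, 131, 132, 129, 128, 122, 112, 112, 132, 134, 134, 133, 133]
213 [124, 125, 126, 130, 133, 129, 129, 123, 112, 113, 132, 132, 133, 133, 133]
214 [125, 125, 126, 127, 129, 129, 129, 123, 120, 125, 131, 132, 133, 133, 134]
215 [127, 127, 128, 127, 127, 128, 130, 130, 131, 133, 132, 132, 131, 132, 133]
216 [127, 128, 129, 129, 128, 129, 128, 130, 132, 133, 133, 134, 134, 133, 132]
217 [126, 120, 106, 107, 116, 129, 128, 130, 130, 131, 132, 133, 134, 134, 134]
218 [78, 61, 52, 51, 56, 73, 105, 130, 130, 130, 131, 132, 133, 132, 133]
219 [47, 45, 34, 31, 28, 32, 66, 116, 148, 147, 148, 147, 149, 134, 104]
```

The foot's end is at row 214, against 213.7 predicted, so the tip offset of 140 mm below the TCP holds. Lowering it in the middle of the bowl to about 14 mm.

```bash
python3 -m creep '[{"tx":0.6,"ty":0,"tz":12,"ax":0,"ay":0,"az":0,"claw":0},{"tx":0.6,"ty":0,"tz":30,"ax":0,"ay":0,"az":0,"claw":0},{"tx":0.6,"ty":0,"tz":48,"ax":0,"ay":0,"az":0,"claw":0},{"tx":0.6,"ty":0,"tz":65,"ax":0,"ay":0,"az":0,"claw":0},{"tx":0.6,"ty":0,"tz":77,"ax":0,"ay":0,"az":0,"claw":0},{"tx":0.6,"ty":0,"tz":84,"ax":0,"ay":0,"az":0,"claw":0},{"tx":0.6,"ty":0,"tz":87,"ax":0,"ay":0,"az":0,"claw":0},{"tx":0.6,"ty":0,"tz":87,"ax":0,"ay":0,"az":0,"claw":0},{"tx":0.6,"ty":0,"tz":87,"ax":0,"ay":0,"az":0,"claw":0}]'
python3 - <<'E'
from h import *
goto([.5217,.0013,.154],8.6)
a=grab_frame('side');t=np.array(sense()['tcp_pos']);print(proj(camera_params('side'),[t-[0,0,.14]]))
cv2.imwrite('pics/c3.png',cv2.resize(a[190:270,250:350,::-1],None,fx=5,fy=5))
E
```

```text
clock: 7.43
tcp_pos: [0.5217, 0.0015, 0.1547]
tool_rot: [2.049, 2.381, 0.001]
ft_force: [0.3, -0.5, -0.1]
grip_width: 0.0227
7.43 at [0.5217 0.0015 0.1547] q [ 0.    0.29 -0.22  1.07 -0.    1.42] mm [-0.2 -0.   0.7] turn [ 0.0006  0.0002 -0.0005] F [ 0.3 -0.5 -0.1] w 0.0227
[[298.13663779 237.23173797]]
```

View pics/c3.png

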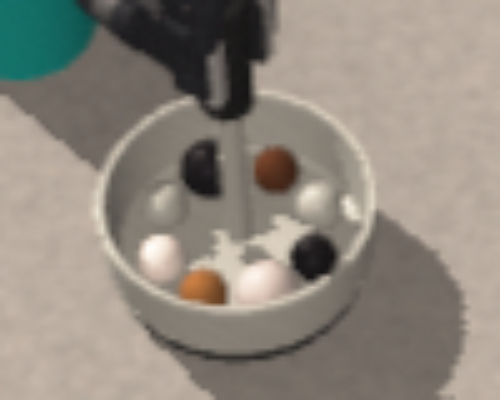

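The foot stands free in the middle of the ring. First part of the stir: spiral out to the far side, then counter-clockwise.

```bash
python3 -m creep '[{"tx":-6.9,"ty":4,"tz":1,"ax":0,"ay":0,"az":0,"claw":0},{"tx":-9.2,"ty":9.2,"tz":1,"ax":0,"ay":0,"az":0,"claw":0},{"tx":-9,"ty":15.6,"tz":1,"ax":0,"ay":0,"az":0,"claw":0},{"tx":-5.7,"ty":21.3,"tz":1,"ax":0,"ay":0,"az":0,"claw":0},{"tx":0,"ty":25,"tz":1,"ax":0,"ay":0,"az":0,"claw":0},{"tx":7,"ty":26.1,"tz":1,"ax":0,"ay":0,"az":0,"claw":0},{"tx":13.5,"ty":23.4,"tz":1,"ax":0,"ay":0,"az":0,"claw":0},{"tx":19.1,"ty":19.1,"tz":1,"ax":0,"ay":0,"az":0,"claw":0},{"tx":23.4,"ty":13.5,"tz":1,"ax":0,"ay":0,"az":0,"claw":0},{"tx":26.1,"ty":7,"tz":1,"ax":0,"ay":0,"az":0,"claw":0},{"tx":27,"ty":0,"tz":1,"ax":0,"ay":0,"az":0,"claw":0},{"tx":27,"ty":0,"tz":1,"ax":0,"ay":0,"az":0,"claw":0}]'
python3 -c "
from h import *
goto([.5217,.0013,.154],8.6)"
```

```text
clock: 8.48
tcp_pos: [0.5153, 0.0284, 0.1532]
tool_rot: [-2.048, -2.381, 0.001]
ft_force: [-0.9, -2.0, -0.9]
grip_width: 0.0222
8.48 at [0.5153 0.0284 0.1532] q [ 0.06  0.28 -0.23  1.06 -0.    1.48] mm [-27.8   2.3  -0.8] turn [-0.0012 -0.      0.0001] F [-0.9 -2.  -0.9] w 0.0222
```

```bash
python3 -m creep '[{"tx":-0.9,"ty":-7,"tz":0,"ax":0,"ay":0,"az":0,"claw":0},{"tx":-3.6,"ty":-13.5,"tz":0,"ax":0,"ay":0,"az":0,"claw":0},{"tx":-7.9,"ty":-19.1,"tz":0,"ax":0,"ay":0,"az":0,"claw":0},{"tx":-13.5,"ty":-23.4,"tz":0,"ax":0,"ay":0,"az":0,"claw":0},{"tx":-20,"ty":-26.1,"tz":0,"ax":0,"ay":0,"az":0,"claw":0},{"tx":-27,"ty":-27,"tz":0,"ax":0,"ay":0,"az":0,"claw":0},{"tx":-34,"ty":-26.1,"tz":0,"ax":0,"ay":0,"az":0,"claw":0},{"tx":-40.5,"ty":-23.4,"tz":0,"ax":0,"ay":0,"az":0,"claw":0},{"tx":-46.1,"ty":-19.1,"tz":0,"ax":0,"ay":0,"az":0,"claw":0},{"tx":-50.4,"ty":-13.5,"tz":0,"ax":0,"ay":0,"az":0,"claw":0},{"tx":-53.1,"ty":-7,"tz":0,"ax":0,"ay":0,"az":0,"claw":0},{"tx":-54,"ty":0,"tz":0,"ax":0,"ay":0,"az":0,"claw":0}]'
python3 - <<'E'
from h import *
goto([.5217,.0013,.154],8.6)
a=grab_frame('side');t=np.array(sense()['tcp_pos']);print(proj(camera_params('side'),[t-[0,0,.14]]))
cv2.imwrite('pics/c4.png',cv2.resize(a[170:270,230:350,::-1],None,fx=5,fy=5))
E
```

```text
clock: 9.48
tcp_pos: [0.5264, -0.0249, 0.153]
tool_rot: [-2.049, -2.381, -0.001]
ft_force: [0.5, 2.3, 0.3]
grip_width: 0.0228
9.48 at [ 0.5264 -0.0249  0.153 ] q [-0.05  0.3  -0.2   1.07  0.    1.37] mm [26.6 -0.7 -1. ] turn [ 0.0003 -0.0007 -0.0003] F [0.5 2.3 0.3] w 0.0228
[[308.08171476 242.86274896]]
```

View pics/c4.png

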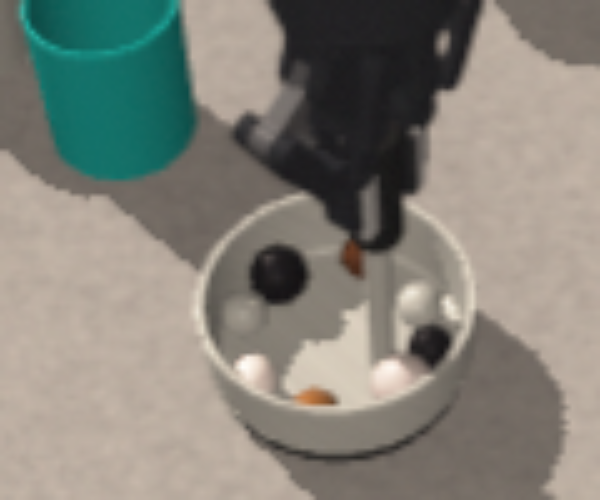

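Only a few beads have shifted, the foot is where predicted at (308,243), and all the beads are in. The second turn is slightly wider, at 29 mm.

```bash
python3 -m creep '[{"tx":-1,"ty":7.5,"tz":0,"ax":0,"ay":0,"az":0,"claw":0},{"tx":1.9,"ty":14.5,"tz":0,"ax":0,"ay":0,"az":0,"claw":0},{"tx":6.5,"ty":20.5,"tz":0,"ax":0,"ay":0,"az":0,"claw":0},{"tx":12.5,"ty":25.1,"tz":0,"ax":0,"ay":0,"az":0,"claw":0},{"tx":19.5,"ty":28,"tz":0,"ax":0,"ay":0,"az":0,"claw":0},{"tx":27,"ty":29,"tz":0,"ax":0,"ay":0,"az":0,"claw":0},{"tx":34.5,"ty":28,"tz":0,"ax":0,"ay":0,"az":0,"claw":0},{"tx":41.5,"ty":25.1,"tz":0,"ax":0,"ay":0,"az":0,"claw":0},{"tx":47.5,"ty":20.5,"tz":0,"ax":0,"ay":0,"az":0,"claw":0},{"tx":52.1,"ty":14.5,"tz":0,"ax":0,"ay":0,"az":0,"claw":0},{"tx":55,"ty":7.5,"tz":0,"ax":0,"ay":0,"az":0,"claw":0},{"tx":56,"ty":0,"tz":0,"ax":0,"ay":0,"az":0,"claw":0}]'
python3 -m creep '[{"tx":-1,"ty":-7.5,"tz":0,"ax":0,"ay":0,"az":0,"claw":0},{"tx":-3.9,"ty":-14.5,"tz":0,"ax":0,"ay":0,"az":0,"claw":0},{"tx":-8.5,"ty":-20.5,"tz":0,"ax":0,"ay":0,"az":0,"claw":0},{"tx":-14.5,"ty":-25.1,"tz":0,"ax":0,"ay":0,"az":0,"claw":0},{"tx":-21.5,"ty":-28,"tz":0,"ax":0,"ay":0,"az":0,"claw":0},{"tx":-29,"ty":-29,"tz":0,"ax":0,"ay":0,"az":0,"claw":0},{"tx":-36.5,"ty":-28,"tz":0,"ax":0,"ay":0,"az":0,"claw":0},{"tx":-43.5,"ty":-25.1,"tz":0,"ax":0,"ay":0,"az":0,"claw":0},{"tx":-49.5,"ty":-20.5,"tz":0,"ax":0,"ay":0,"az":0,"claw":0},{"tx":-54.1,"ty":-14.5,"tz":0,"ax":0,"ay":0,"az":0,"claw":0},{"tx":-57,"ty":-7.5,"tz":0,"ax":0,"ay":0,"az":0,"claw":0},{"tx":-58,"ty":0,"tz":0,"ax":0,"ay":0,"az":0,"claw":0}]'
python3 - <<'E'
from h import *
goto([.5217,.0013,.154],8.6)
for k in('side','wrist'):
  a=grab_frame(k);p=camera_params(k)
  for l,z0 in(('bead1_center',.022),('bead5_center',.022)):
    for d in masks_of(k,l):
      y,x=np.nonzero(d['mask']);w=world(p,[[x.mean(),y.mean()]],z0)[0]-[.5217,.0013,0];print(k,l,round(d['confidence'],2),len(x),a[d['mask']].mean(0).round(),[round(x.mean()),round(y.mean())],w.round(3))
p=camera_params('side');print('start',world(p,[[250+205/5,190+168/5],[250+264/5,190+284/5]],.022)-[.5217,.0013,0])
E
```

```text
clock: 10.53
tcp_pos: [0.519, 0.0304, 0.1544]
tool_rot: [2.045, 2.377, 0.004]
ft_force: [7.2, -4.4, 0.9]
grip_width: 0.0228
clock: 11.53
tcp_pos: [0.5227, -0.0278, 0.1518]
tool_rot: [-2.047, -2.376, 0.009]
ft_force: [-13.6, 3.0, 3.1]
grip_width: 0.0227
11.53 at [ 0.5227 -0.0278  0.1518] q [-0.05  0.3  -0.21  1.07 -0.    1.37] mm [28.9  3.3 -2.2] turn [-0.008  -0.0003 -0.0013] F [-13.6   3.    3.1] w 0.0227
side bead1_center 0.69 108 [38. 35. 35.] [288, 223] [0.008 0.044 0.022]
wrist bead1_center 0.8 875 [30. 28. 28.] [339, 122] [0.007 0.043 0.022]
wrist bead5_center 0.81 635 [172. 155. 146.] [340, 209] [ 0.021 -0.036  0.022]
start [[ 0.0117849   0.03670684  0.022     ]
 [-0.01371262 -0.03031121  0.022     ]]
```

Run:
```python
from h import *
t=np.array(sense()['tcp_pos']);o=[]
for k,(x0,y0,w,h) in(('side',(230,150,160,120)),('wrist',(240,90,180,135))):
    a=grab_frame(k)[:,:,::-1].copy();p=camera_params(k);u=proj(p,[t-[0,0,.14]])[0];print(k,u,(u-[x0,y0])*400/w)
    o.append(cv2.resize(a[y0:y0+h,x0:x0+w],(400,300),interpolation=cv2.INTER_CUBIC))
cv2.imwrite('pics/c5.png',np.hstack(o));print(sense()['ft_force'])
```

```text
side [307.68758884 244.288334  ] [194.21897209 235.720835  ]
wrist [322.56632071 195.28446695] [183.48071269 233.96548211]
[-4.81941726  2.73363513 -0.22707023]
```

View pics/c5.png

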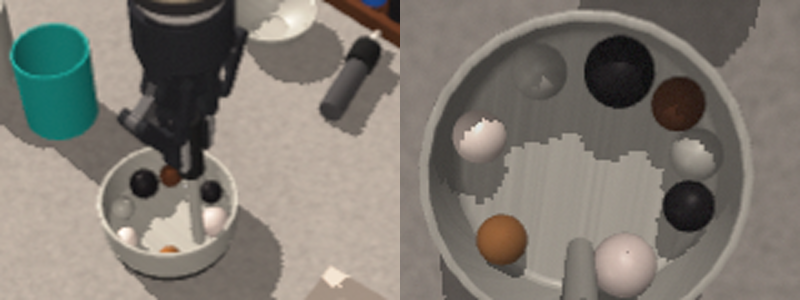

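All beads are inside, and the white marble went from about (-14,-30) to (21,-36) mm. The rod is still straight, with its foot at about (195,240) and (178,240) in the crops, as predicted. Now moving to the middle, up, and over to the cup.

```bash
python3 -m creep '[{"tx":8,"ty":0,"tz":0,"ax":0,"ay":0,"az":0,"claw":0},{"tx":18,"ty":0,"tz":-4,"ax":0,"ay":0,"az":0,"claw":0},{"tx":26,"ty":0,"tz":-12,"ax":0,"ay":0,"az":0,"claw":0},{"tx":28,"ty":0,"tz":-25,"ax":0,"ay":0,"az":0,"claw":0},{"tx":28,"ty":0,"tz":-42,"ax":0,"ay":0,"az":0,"claw":0},{"tx":28,"ty":0,"tz":-62,"ax":0,"ay":0,"az":0,"claw":0},{"tx":28,"ty":0,"tz":-82,"ax":0,"ay":0,"az":0,"claw":0},{"tx":28,"ty":0,"tz":-100,"ax":0,"ay":0,"az":0,"claw":0},{"tx":28,"ty":0,"tz":-112,"ax":0,"ay":0,"az":0,"claw":0},{"tx":28,"ty":0,"tz":-118,"ax":0,"ay":0,"az":0,"claw":0},{"tx":28,"ty":0,"tz":-120,"ax":0,"ay":0,"az":0,"claw":0},{"tx":28,"ty":0,"tz":-120,"ax":0,"ay":0,"az":0,"claw":0}]'
python3 - <<'E'
from h import *
goto([.521,.2925,.274],8.6)
# cup again, unobstructed check in the top view is blocked; measure with wrist if visible
a=grab_frame('wrist');p=camera_params('wrist')
for d in masks_of('wrist','cup'): y,x=np.nonzero(d['mask']);print(d['confidence'],x.min(),x.max(),y.min(),y.max(),a[d['mask']].mean(0).round())
E
```

```text
clock: 12.93
tcp_pos: [0.5217, 0.0012, 0.2736]
tool_rot: [2.047, 2.381, 0.001]
ft_force: [-0.3, -0.6, -1.5]
grip_width: 0.0228
12.93 at [0.5217 0.0012 0.2736] q [ 0.    0.23  0.02  1.36 -0.    1.42] mm [288.1  42.9  -0.5] turn [0.0011 0.0004 0.0004] F [-0.3 -0.6 -1.5] w 0.0228
0.96 330 409 0 60 [28. 85. 81.]
```

```bash
python3 -m creep '[{"tx":10,"ty":2,"tz":0,"ax":0,"ay":0,"az":0,"claw":0},{"tx":32,"ty":5,"tz":0,"ax":0,"ay":0,"az":0,"claw":0},{"tx":62,"ty":9,"tz":0,"ax":0,"ay":0,"az":0,"claw":0},{"tx":97,"ty":14,"tz":0,"ax":0,"ay":0,"az":0,"claw":0},{"tx":132,"ty":20,"tz":0,"ax":0,"ay":0,"az":0,"claw":0},{"tx":167,"ty":25,"tz":0,"ax":0,"ay":0,"az":0,"claw":0},{"tx":202,"ty":30,"tz":0,"ax":0,"ay":0,"az":0,"claw":0},{"tx":235,"ty":35,"tz":0,"ax":0,"ay":0,"az":0,"claw":0},{"tx":262,"ty":39,"tz":0,"ax":0,"ay":0,"az":0,"claw":0},{"tx":280,"ty":42,"tz":0,"ax":0,"ay":0,"az":0,"claw":0},{"tx":288,"ty":43,"tz":0,"ax":0,"ay":0,"az":0,"claw":0},{"tx":288,"ty":43,"tz":0,"ax":0,"ay":0,"az":0,"claw":0}]'
python3 -m creep '[{"tx":0,"ty":0,"tz":0,"ax":0,"ay":0,"az":0,"claw":0},{"tx":0,"ty":0,"tz":0,"ax":0,"ay":0,"az":0,"claw":0},{"tx":0,"ty":0,"tz":0,"ax":0,"ay":0,"az":0,"claw":0}]'
python3 - <<'E'
from h import *
goto([.521,.2925,.274],8.6);t=np.array(sense()['tcp_pos']);o=[]
for k in('side','wrist'):
    a=grab_frame(k)[:,:,::-1].copy();p=camera_params(k)
    for z,r in((.09,.038),(.09,.035)):
        for u in proj(p,ring(.521,.2925,z,r)): cv2.circle(a,tuple(np.round(u).astype(int)),0,(0,255,0),-1)
    u=proj(p,[t-[0,0,.14]])[0];cv2.circle(a,tuple(np.round(u).astype(int)),1,(0,0,255),-1);print(k,u)
    x0,y0,w,h=(170,90,160,120) if k=='side' else (200,60,240,180)
    o.append(cv2.resize(a[y0:y0+h,x0:x0+w],(400,300),interpolation=cv2.INTER_CUBIC))
cv2.imwrite('pics/c6.png',np.hstack(o))
E
```

```text
clock: 14.03
tcp_pos: [0.5203, 0.2938, 0.272]
tool_rot: [-2.046, -2.383, 0.002]
ft_force: [-0.8, -0.7, -0.5]
grip_width: 0.0226
clock: 14.28
tcp_pos: [0.521, 0.2907, 0.2732]
tool_rot: [2.05, 2.38, -0.0]
ft_force: [0.2, 0.6, -0.3]
grip_width: 0.0224
14.28 at [0.521  0.2907 0.2732] q [ 0.51  0.36  0.2   1.41 -0.    1.93] mm [ 1.8  0.2 -0.8] turn [-0.0001  0.0003 -0.0016] F [ 0.2  0.6 -0.3] w 0.0224
side [213.59066155 139.65209378]
wrist [322.12233155 195.26164039]
```

View pics/c6.png

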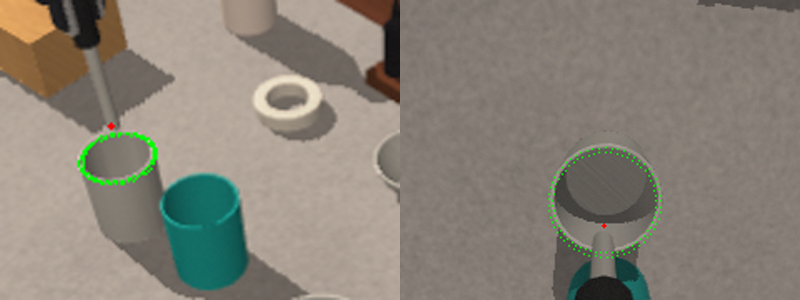

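The side overlay fits the cup's rim, and the wrist view puts the cup about 3 mm farther left. The foot hangs over the mouth, so I'm lowering it to about 2 mm above the inner floor.

```bash
python3 -m creep '[{"tx":3,"ty":0,"tz":8,"ax":0,"ay":0,"az":0,"claw":0},{"tx":3,"ty":0,"tz":22,"ax":0,"ay":0,"az":0,"claw":0},{"tx":3,"ty":0,"tz":38,"ax":0,"ay":0,"az":0,"claw":0},{"tx":3,"ty":0,"tz":54,"ax":0,"ay":0,"az":0,"claw":0},{"tx":3,"ty":0,"tz":70,"ax":0,"ay":0,"az":0,"claw":0},{"tx":3,"ty":0,"tz":86,"ax":0,"ay":0,"az":0,"claw":0},{"tx":3,"ty":0,"tz":100,"ax":0,"ay":0,"az":0,"claw":0},{"tx":3,"ty":0,"tz":110,"ax":0,"ay":0,"az":0,"claw":0},{"tx":3,"ty":0,"tz":117,"ax":0,"ay":0,"az":0,"claw":0},{"tx":3,"ty":0,"tz":121,"ax":0,"ay":0,"az":0,"claw":0},{"tx":3,"ty":0,"tz":123,"ax":0,"ay":0,"az":0,"claw":0},{"tx":3,"ty":0,"tz":123,"ax":0,"ay":0,"az":0,"claw":0}]'
python3 -m creep '[{"tx":0,"ty":0,"tz":0,"ax":0,"ay":0,"az":0,"claw":0},{"tx":0,"ty":0,"tz":0,"ax":0,"ay":0,"az":0,"claw":0},{"tx":0,"ty":0,"tz":0,"ax":0,"ay":0,"az":0,"claw":0}]'
```

```text
clock: 15.38
tcp_pos: [0.5206, 0.2949, 0.1501]
tool_rot: [2.049, 2.381, 0.0]
ft_force: [0.4, 0.4, 0.6]
grip_width: 0.0224
clock: 15.63
tcp_pos: [0.5208, 0.2951, 0.1507]
tool_rot: [2.048, 2.381, 0.001]
ft_force: [0.5, -0.5, 0.3]
grip_width: 0.0232
```

```bash
python3 -m creep '[{"tx":0,"ty":0,"tz":0,"ax":0,"ay":0,"az":0,"claw":40},{"tx":0,"ty":0,"tz":0,"ax":0,"ay":0,"az":0,"claw":60},{"tx":0,"ty":0,"tz":0,"ax":0,"ay":0,"az":0,"claw":80},{"tx":0,"ty":0,"tz":0,"ax":0,"ay":0,"az":0,"claw":100},{"tx":0,"ty":0,"tz":0,"ax":0,"ay":0,"az":0,"claw":100},{"tx":0,"ty":0,"tz":0,"ax":0,"ay":0,"az":0,"claw":100},{"tx":0,"ty":0,"tz":0,"ax":0,"ay":0,"az":0,"claw":100},{"tx":0,"ty":0,"tz":0,"ax":0,"ay":0,"az":0,"claw":100},{"tx":0,"ty":0,"tz":0,"ax":0,"ay":0,"az":0,"claw":100},{"tx":0,"ty":0,"tz":0,"ax":0,"ay":0,"az":0,"claw":100},{"tx":0,"ty":0,"tz":0,"ax":0,"ay":0,"az":0,"claw":100},{"tx":0,"ty":0,"tz":0,"ax":0,"ay":0,"az":0,"claw":100}]'
python3 - <<'E'
from h import *
for i,k in enumerate(('side','wrist')):
    a=grab_frame(k)[:,:,::-1].copy();x0,y0,w,h=(150,60,160,120) if k=='side' else (160,60,320,240)
    b=cv2.resize(a[y0:y0+h,x0:x0+w],(400,300));o=b if i==0 else np.hstack([o,b])
cv2.imwrite('pics/c7.png',o)
E
```

```text
clock: 16.63
tcp_pos: [0.5205, 0.2949, 0.1501]
tool_rot: [-2.049, -2.382, 0.0]
ft_force: [-0.1, 0.1, 0.6]
grip_width: 0.0851
```

View pics/c7.png

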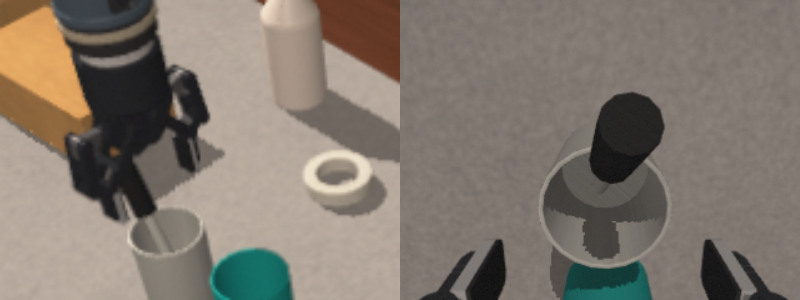

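The rod is released. It leans on the rim to the left, clear of the open fingers, and the cup is upright. Retreating straight up.

```bash
python3 -m creep '[{"tx":0,"ty":0,"tz":-8,"ax":0,"ay":0,"az":0,"claw":100},{"tx":0,"ty":0,"tz":-22,"ax":0,"ay":0,"az":0,"claw":100},{"tx":0,"ty":0,"tz":-42,"ax":0,"ay":0,"az":0,"claw":100},{"tx":0,"ty":0,"tz":-65,"ax":0,"ay":0,"az":0,"claw":100},{"tx":0,"ty":0,"tz":-90,"ax":0,"ay":0,"az":0,"claw":100},{"tx":0,"ty":0,"tz":-115,"ax":0,"ay":0,"az":0,"claw":100},{"tx":0,"ty":0,"tz":-135,"ax":0,"ay":0,"az":0,"claw":100},{"tx":0,"ty":0,"tz":-148,"ax":0,"ay":0,"az":0,"claw":100},{"tx":0,"ty":0,"tz":-150,"ax":0,"ay":0,"az":0,"claw":100},{"tx":0,"ty":0,"tz":-150,"ax":0,"ay":0,"az":0,"claw":100},{"tx":0,"ty":0,"tz":-150,"ax":0,"ay":0,"az":0,"claw":100},{"tx":0,"ty":0,"tz":-150,"ax":0,"ay":0,"az":0,"claw":100}]'
python3 - <<'E'
from h import *
a=grab_frame('side')[:,:,::-1].copy();p=camera_params('side')
for l in('bead1_center','bead5_center'):
    for d in masks_of('side',l): y,x=np.nonzero(d['mask']);print(l,round(d['confidence'],2),[x.mean().round(),y.mean().round()],(world(p,[[x.mean(),y.mean()]],.022)-[.5217,.0013,0]).round(3))
for d in masks_of('side','rod_grip'): print('grip',d['confidence'],d['position'])
cv2.imwrite('pics/c8.png',cv2.resize(a[90:280,150:390],None,fx=3,fy=3))
E
```

```text
clock: 17.73
tcp_pos: [0.5201, 0.2947, 0.2989]
tool_rot: [-2.048, -2.381, 0.003]
ft_force: [-0.1, -0.2, -0.3]
grip_width: 0.0851
bead1_center 0.68 [np.float64(287.0), np.float64(223.0)] [[0.007 0.044 0.022]]
bead5_center 0.63 [np.float64(316.0), np.float64(237.0)] [[ 0.026 -0.03   0.022]]
grip 0.58 [139.4, 205.6]
```

View pics/c8.png

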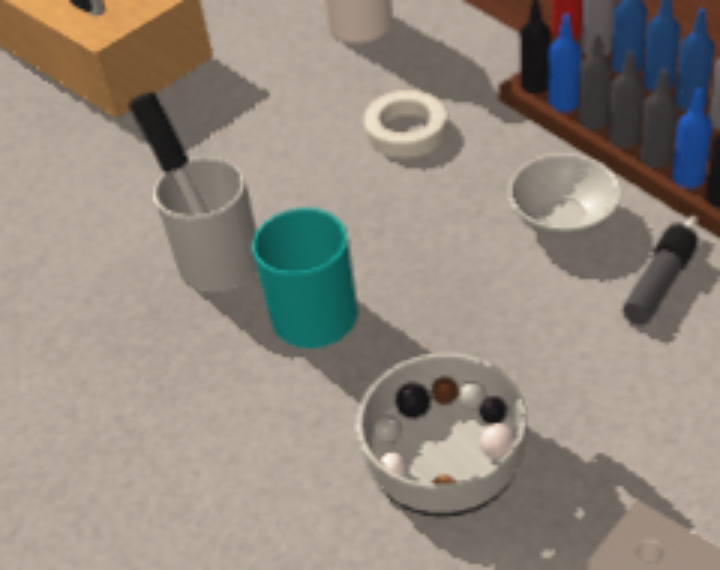

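The rod stands in the steel cup with its grip at (205,139), leaning on the rim. The cup is upright, the beads are all in the bowl, and the marble moved about 40 mm. Handing in.

```bash
python3 -c "
from bench import *
print(close_job())"
```

```text
the job is handed in; nothing more can be done
None
```

The job is done and handed in after about 18 s of the 70 s allowed; the hand-in gives no verdict. I took the rod from the left end of the rack and stirred two turns counter-clockwise at 25–29 mm radius, foot about 12–14 mm above the table, starting at the far side. I then let it go foot-down in the grey steel cup and backed the gripper straight up.

**Last checks:**
- **Rod and cup:** the rod leans on the cup's rim, clear of the gripper. The cup looks upright, and the turquoise one was not touched.
- **Beads:** all beads are in the bowl. The marble moved about 40 mm. The large black bead moved only about 8 mm, but only one of the two has to pass 15 mm.
- **Forces:** the highest I read was about 14 N, sideways on the rod in the second turn, when it pressed the marble against other beads. A picture right after showed the rod still straight.

**Disagreement:** the wrist view put the cup about 3 mm farther left than the side view, so I placed the rod at the wrist view's position. The mouth leaves plenty of room for that.

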